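Poke a mounted specimen up out of its stage holder on the knock-out stand

TASK

The round specimen sits sunk in its square metal holder and cannot be got hold of from above. Take the holder with the specimen in it and lower it, level, over the knock-out stand with the thin post, so that the post enters the hole in the holder's underside and pokes the specimen up. Leave the holder sitting fully down on the stand's foot, with the specimen standing up out of it.

Things in the scene. Friction and masses are not known exactly. Their poses are not given: they have to be found in the camera images.
- holder: Aluminium block, 56 x 56 x 34 mm tall, loose, 0.13 to 0.25 kg, with the black specimen in it. Origin: centre of its underside; z up, x and y square to its sides. Round recess from the top, 41 mm wide, 26 mm deep; below it an 8 mm floor with a central round hole, 30 mm wide, open to the underside. An identical empty holder lies nearby, not needed; which is left or right varies.
- specimen: Black round resin puck, 40 mm diameter, 24 mm tall, 0.05 kg, a small steel rectangle in its top. Origin: centre of its underside, z up. It starts in the holder's recess, resting on its floor 8 mm above the holder's underside, top 2 mm below the rim. It slides freely with about 0.5 mm of room all round.
- stand: Thin-post stand, fixed: round dark steel foot, 90 mm wide, 12 mm high, with a central upright post 16 mm thick, rubber-ended, its top 34 mm above the worktop. Origin: centre of the foot's underside, z up. With the holder down on the foot the specimen is 12 mm proud of the rim. Another stand has a thick post (36 mm) that does not fit the hole; which is left or right varies.
Things that resemble listed ones, but are neither listed nor needed, are in the scene too. What is shaped like the holder but yellow is not meant.

How it is judged:
By the outcome, as a careful person would: the job done as asked, in the order asked, and still so for the second after the job is handed in, with the robot touching nothing.
It also fails if it takes over 30 s, if anything falls off the work surface, if the arm or the gripper's body presses on something with over 40 N, if the wrist force passes 120 N, or if a joint passes its speed limit or range.

ROBOT

A 6-joint arm with a two-finger parallel gripper is mounted at the origin on a cart in front of the work surface, level with it; the furniture and walls round the work are solid. World frame = base frame: x ahead of the robot, y to its left, z up, the work surface at z = 0. Lengths are in m, angles in rad, forces in N, time in s.
With the tool pointing down it reaches from about 0.275 to 0.875 m from the base axis. Payload 12.5 kg.
Tool frame: the origin (TCP) lies at the very end of the fingers, on their centre line; the grasp point (between the pads) lies 19 mm behind it (r.grip_depth is the distance from the TCP to the grasp point, in m); y points along the fingers, z is the direction in which the jaws open and shut, and the axes are right-handed (so a half turn about y gives the same grasp; the last joint's range is limited). The gripper opens to 85 mm and grips with 20 to 120 N. Pads are 22 mm wide; open, the fingers measure 114 mm over their backs; the gripper's body (76 mm by 85 mm) begins 54 mm behind the grasp point. The pads swing forward as they close: fully open they stand 13 mm farther back than shut.
Start: joints at [1.017, 0.351, 1.652, -0, 1.139, -0.085], TCP at [0.248, 0.491, 0.231] pointing down, gripper open.
Joint ranges: [-2.75, 2.75], [-0.79, 2.1], [0.01, 2.65], [-1.57, 4.71], [0.07, 3.14], [-2.87, 2.87]. Speed limits (rad/s): [2.22, 2.22, 2.79, 3.14, 3.14, 3.14].

INTERFACE

Orientations are given as a unit quaternion [w, x, y, z].
In Python, from station import telemetry, get_image, get_calibration, r, find_in, regions_of gives the robot as it stands.
- The arm moves only by the tool arm_command, never from a script. Its argument "moves" is a list that holds one entry, the list of rows, each a list of 7 numbers: the shift along the tool's x, y, z in cm, then the turn, a rotation vector about the tool's x, y, z in degrees, then the gripper's target within -1 to 1 (fully open at 1, half-way at 0, shut at -1). In form: [[[tx, ty, tz, ax, ay, az, claw], ...]]. A call has 1 to 5 rows; each row is the pose to reach, as a shift and turn from the pose commanded when the call began, along the tool's axes at that moment; what a row does not reach only later rows make up. A row lasts 1/12 s, in which the tool goes at most 41.7 mm and 7.16 degrees, less where a joint would pass 70% of its speed; a pose out of reach is approached as far as the arm can. A call with a gripper value outside its range is refused whole. The fingers move at their own pace and stop on an object; "newtons" is the grip in N (left out, the last holds). Time passes only in rows, so rows that repeat a pose let the fingers close. It gives the time, the measured TCP pose, the force and the opening at its end, in the units of the state.
- telemetry.get_obs(): the state, without advancing time (a new reading comes with each control period).
- get_image(name): name is "scene" or "side" or "wrist"; returns the picture (480x640x3 uint8, red, green, blue); there is no depth.
- get_calibration(name): a dict with "fx", "fy", "cx", "cy" (pixels), "camera_from_world" (4x4, takes a point from world to camera coordinates); the wrist camera has in their place "T_tool_cam" (4x4, takes a point from camera to tool coordinates, whose origin is the TCP and whose axes are the tool frame's). Camera axes: x right, y up, looking along -z (the intrinsics and any distortion apply to the point x, -y, -z); pixel columns grow to the right and rows downward; lengths in m; the calibration is good to about 2 mm. A picture is of the moment at which its call begins: read the wrist's pose just before it. get_calibration takes no time and is no camera call.
- r.close_job(): hands the job in, once; it reports no verdict.
Trained networks look in the newest picture that a camera, given by its name, has taken for a name from the list of things; names that differ only in an ending like _2 or _b are one class to them, and where a whole thing is asked for, a point or a joint stands for the part that bears it (a point fixed in the world has none). Each returns a list of dicts, best first, with "p" (0 to 1); they miss things now and then, are a little off and sometimes report something else, mostly with a low value. They report only what shows in the picture. A call takes as long as a camera call. They do not tell look-alikes from the thing itself.
- find_in(label, camera): "box" ([left, top, right, bottom] in pixels, round what is visible of it).
- regions_of(label, camera): "pixels" (480x640 bool, what is visible of it) and "box" ([left, top, right, bottom] in pixels, round what is visible of it).
The state is a dict: "t": time; "joints": joint angles; "joint_vel": joint speeds; "joint_efforts": joint torques, N m; "tool_pos": TCP position; "tcp_rot": TCP orientation; "contact_force": force on the tool from outside, world axes, zero at the start; "moment": the same for the moment, N m; "opening": finger opening in m.
Only numpy, scipy, OpenCV 4.12 (cv2) and the standard library are available. Lean on these libraries where they do the work, as an engineer would, in place of code of your own. Each camera call takes 0.05 s, during which the arm holds its last target.

## Working session

There is one attempt and no reset: what is moved stays moved. The work goes in short steps, Python scripts to look and compute and a tool call to move; the robot and the scene stay as the last step left them, time stands still between calls to the robot, and variables do not carry over. Pictures are saved under pics/ and viewed, and the job is handed in when it is done.

Besides the shell and the picture viewer there is one more tool, called after "Request:" as a command line: name --argument value ..., lists and objects as JSON in quotes. arm_command: Moves the arm, as the interface text tells. Its arguments: {"type":"object","properties":{"moves":{"type":"array"},"newtons":{"type":"number"}},"required":["moves"]}

```bash
mkdir -p pics; ls; python3 - <<'E'
from station import telemetry, get_image, get_calibration, r, find_in, regions_of
import cv2,numpy as np
print(telemetry.get_obs())
for n in ["scene","side","wrist"]:
    im=get_image(n); cv2.imwrite(f"pics/a_{n}.png",im[...,::-1])
    c=get_calibration(n); print(n,c)
E
```

```text
pics
{'t': 0.0, 'joints': array([ 1.01740087e+00,  3.51264906e-01,  1.65241110e+00, -2.12020960e-05,
        1.13911282e+00, -8.45992388e-02]), 'joint_vel': array([-1.28140013e-03,  8.81764015e-04,  3.90598020e-04, -3.34380463e-04,
        1.48229618e-03,  8.45233796e-05]), 'joint_efforts': array([-3.68396595e-04, -5.06110346e+01, -2.91412693e+01, -1.27701896e-04,
        4.50985855e-03,  1.76387016e-05]), 'tool_pos': array([0.24830482, 0.49039056, 0.23074766]), 'tcp_rot': array([-0.68736736,  0.68817477, -0.16435401,  0.16410167]), 'contact_force': array([-0.0258694 , -0.88725736, -0.09034556]), 'moment': array([-0.00978616,  0.0516486 ,  0.02413662]), 'opening': 0.08533127710107957}
scene {'fx': 441.4243506700762, 'fy': 441.4243506700762, 'cx': 325.5887488798872, 'cy': 241.82100309602706, 'camera_from_world': array([[ 0.45839752, -0.88874551,  0.00176852, -0.05145654],
       [ 0.65113108,  0.33719368,  0.6799476 , -0.42397741],
       [-0.60489671, -0.31053475,  0.73325857, -0.54240722],
       [ 0.        ,  0.        ,  0.        ,  1.        ]])}
side {'fx': 520.2341883092987, 
[... 206 characters left out ...]
, -4.76687485e-01,  8.78653920e-01,
         5.11572692e-02],
       [-4.83003077e-02,  8.77325711e-01,  4.77458561e-01,
        -1.24690911e+00],
       [ 0.00000000e+00,  0.00000000e+00,  0.00000000e+00,
         1.00000000e+00]])}
wrist {'fx': 370.18593165540597, 'fy': 370.18593165540597, 'cx': 320.86804381583926, 'cy': 238.98935211810723, 'T_tool_cam': array([[-1.08698174e-04, -9.48830092e-01, -3.15787023e-01,
        -8.11227879e-02],
       [ 9.43490727e-05,  3.15787014e-01, -9.48830097e-01,
        -1.42874615e-01],
       [ 9.99999990e-01, -1.32930311e-04,  5.51957677e-05,
         1.13810048e-03],
       [ 0.00000000e+00,  0.00000000e+00,  0.00000000e+00,
         1.00000000e+00]])}
```

View pics/a_scene.png

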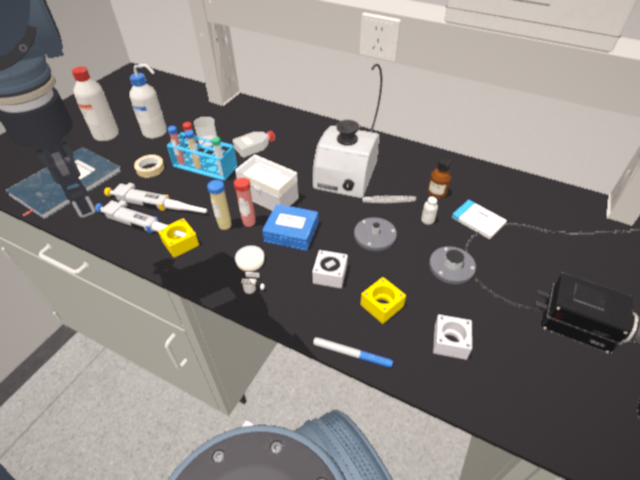

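View pics/a_side.png

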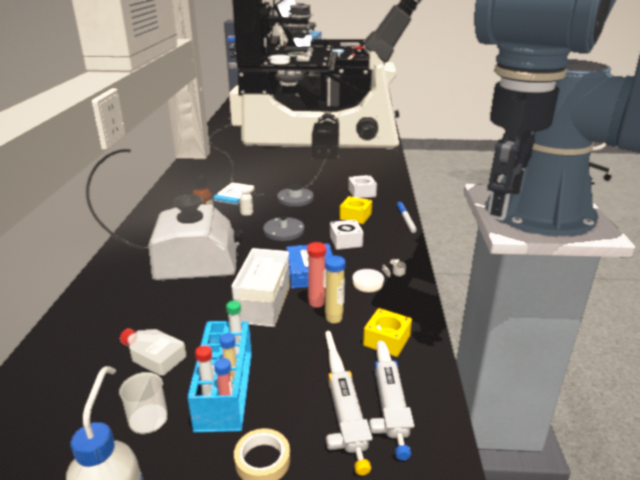

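View pics/a_wrist.png

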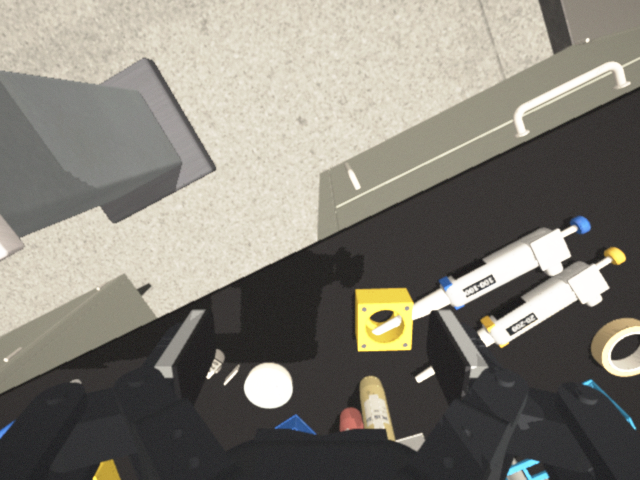

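The loaded holder is at about (330,268) in the scene view, the thin-post stand at (375,233) and the thick one at (452,263). Next I'll measure the loaded holder and the thin-post stand.

```bash
cat > h.py <<'E'
from station import telemetry, get_image, get_calibration, r, find_in, regions_of
import cv2,numpy as np
from scipy.spatial.transform import Rotation as R
def camT(n,obs=None):
    c=get_calibration(n)
    if n=="wrist":
        o=obs or telemetry.get_obs()
        T=np.eye(4);q=o['tcp_rot'];T[:3,:3]=R.from_quat([q[1],q[2],q[3],q[0]]).as_matrix();T[:3,3]=o['tool_pos']
        M=np.linalg.inv(T@c['T_tool_cam'])
    else: M=c['camera_from_world']
    return c,M
def proj(P,c,M):
    p=np.atleast_2d(P)@M[:3,:3].T+M[:3,3]
    return np.c_[c['cx']+c['fx']*p[:,0]/-p[:,2], c['cy']+c['fy']*(-p[:,1])/-p[:,2]]
def ray(uv,z,c,M):
    uv=np.atleast_2d(uv).astype(float)
    d=np.c_[(uv[:,0]-c['cx'])/c['fx'],-(uv[:,1]-c['cy'])/c['fy'],-np.ones(len(uv))]@M[:3,:3]
    o=-M[:3,:3].T@M[:3,3]
    return o+d*((z-o[2])/d[:,2])[:,None]
E
python3 - <<'E'
from h import *
im={n:get_image(n) for n in("scene","side")}
for n in im:
    c,M=camT(n)
    print(n,"campos",-M[:3,:3].T@M[:3,3])
    for l,zt in(("holder",.017),("stand",.006),("specimen",.032)):
        for d in regions_of(l,n)[:5]:
            ys,xs=np.nonzero(d['pixels']);print(n,l,round(d['p'],2),np.round(d['box']),ray([xs.mean(),ys.mean()],zt,c,M).round(4)[0,:2])
s=cv2.resize(im['scene'][200:320,280:500],None,fx=3.6,fy=3.6,interpolation=cv2.INTER_CUBIC);cv2.imwrite('pics/b1.png',s[...,::-1])
s=cv2.resize(im['side'][160:280,250:410],None,fx=4.5,fy=4.5,interpolation=cv2.INTER_CUBIC);cv2.imwrite('pics/b2.png',s[...,::-1])
E
```

```text
scene campos [-0.02844792 -0.07120556  0.68609817]
scene holder 0.82 [159. 222. 200. 255.] [0.3936 0.4917]
scene holder 0.72 [362. 278. 410. 323.] [0.444  0.0526]
scene holder 0.71 [314. 252. 348. 288.] [0.462  0.1705]
scene stand 0.95 [354. 215. 396. 249.] [0.6025 0.1346]
scene stand 0.73 [320. 254. 342. 270.] [0.4834 0.1818]
scene specimen 0.53 [320. 255. 342. 272.] [0.4644 0.1722]
side campos [0.46387969 1.14748611 0.54998609]
side holder 0.94 [330. 219. 363. 249.] [0.4635 0.1831]
side holder 0.92 [341. 200. 374. 225.] [0.4417 0.0561]
side holder 0.83 [363. 310. 413. 355.] [0.3923 0.4932]
side stand 0.9 [264. 215. 306. 241.] [0.6005 0.1401]
side specimen 0.65 [338. 225. 356. 232.] [0.462  0.1765]
```

View pics/b1.png

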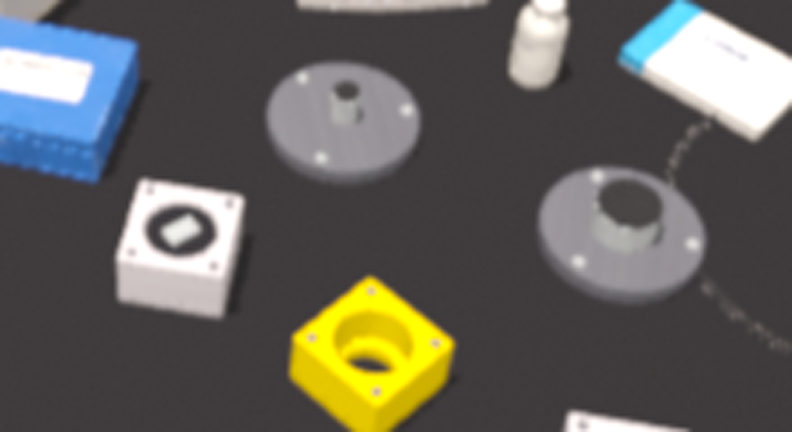

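View pics/b2.png

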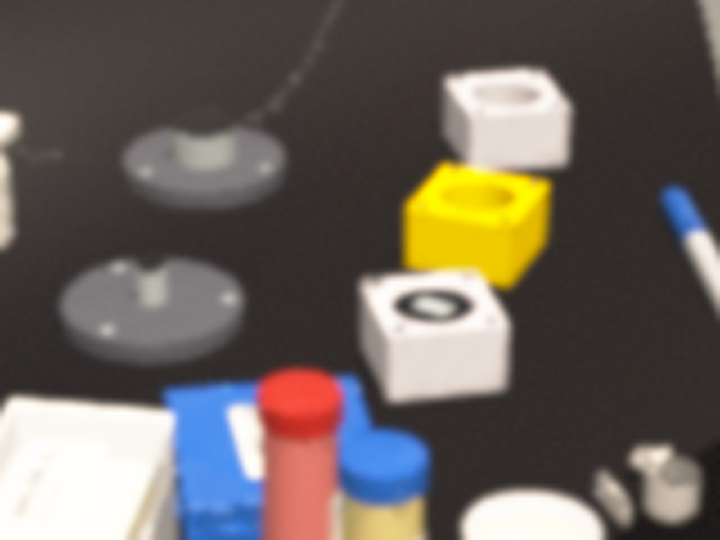

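```bash
python3 - <<'E'
from h import *
c,M=camT('scene')
uv=np.array([[138,180],[245,188],[229,283],[119,263]])/3.6+[280,200]
P=ray(uv,.034,c,M);print(P.round(4),P.mean(0))
e=np.diff(np.vstack([P,P[:1]]),axis=0);print(np.degrees(np.arctan2(e[:,1],e[:,0])),np.linalg.norm(e[:,:2],axis=1))
# model fit using edge-based: overlay
c2,M2=camT('side')
uv=np.array([[358,275],[485,268],[510,322],[385,338]])/4.5+[250,160]
P=ray(uv,.034,c2,M2);print(P.round(4),P.mean(0))
e=np.diff(np.vstack([P,P[:1]]),axis=0);print(np.degrees(np.arctan2(e[:,1],e[:,0])),np.linalg.norm(e[:,:2],axis=1))
# foot & post
for n,cc,MM,u,z in(('scene',c,M,[347/3.6+280,90/3.6+200],.034),('side',c2,M2,[152/4.5+250,268/4.5+160],.034)):
    print(n,ray(u,z,cc,MM))
o=telemetry.get_obs();q=o['tcp_rot'];print(R.from_quat([q[1],q[2],q[3],q[0]]).as_matrix().round(4),o['t'])
E
```

```text
[[0.4833 0.2076 0.034 ]
 [0.505  0.1528 0.034 ]
 [0.4416 0.132  0.034 ]
 [0.427  0.1891 0.034 ]] [0.46422312 0.17037087 0.034     ]
[ -68.34473202 -161.85008608  104.31779148   18.22052943] [0.05895422 0.06673233 0.05890267 0.05919114]
[[0.4985 0.152  0.034 ]
 [0.4377 0.1412 0.034 ]
 [0.4266 0.1951 0.034 ]
 [0.4837 0.2136 0.034 ]] [0.46162747 0.17549473 0.034     ]
[-169.92158957  101.61563938   17.97364695  -76.54041168] [0.06175486 0.0550389  0.06006266 0.06337976]
scene [[0.60088909 0.13268787 0.034     ]]
side [[0.59784749 0.15033393 0.034     ]]
[[ 0.8921  0.      0.4518]
 [-0.4518  0.      0.8921]
 [ 0.     -1.      0.    ]] 0.55
```

Request:
arm_command --moves '[[[33.5,0,-18.6,0,45,0,1],[33.5,0,-18.6,0,45,0,1],[33.5,0,-18.6,0,45,0,1],[33.5,0,-18.6,0,45,0,1],[33.5,0,-18.6,0,45,0,1]]]'

```text
t: 0.97
tool_pos: [0.3659, 0.3165, 0.2315]
tcp_rot: [0.603, -0.603, 0.369, -0.369]
contact_force: [0.9, 1.1, -0.3]
opening: 0.0857
```

```bash
cat >> h.py <<'E'
def goto(p,yaw):
    o=telemetry.get_obs();q=o['tcp_rot'];T=R.from_quat([q[1],q[2],q[3],q[0]])
    a=np.radians(yaw);z=np.array([np.cos(a),np.sin(a),0]);y=np.array([0,0,-1.]);x=np.cross(y,z)
    G=R.from_matrix(np.c_[x,y,z])
    print('t',o['t'],'pos',o['tool_pos'].round(4),'yaw',np.degrees(np.arctan2(*T.as_matrix()[[1,0],2])).round(2),'F',o['contact_force'].round(1),'op',round(o['opening'],4))
    print('move cm',(T.inv().apply(np.array(p)-o['tool_pos'])*100).round(2),'deg',np.degrees((T.inv()*G).as_rotvec()).round(2))
E
python3 -c "
from h import *
goto([.463,.173,.15],18)"
```

```text
t 0.9667 pos [0.3659 0.3165 0.2315] yaw 27.0 F [ 0.9  1.1 -0.3] op 0.0857
move cm [17.19  8.15  2.13] deg [-0.02  9.   -0.  ]
```

Request:
arm_command --moves '[[[17.2,4,2.1,0,9,0,1],[17.2,8,2.1,0,9,0,1],[17.2,8,2.1,0,9,0,1],[17.2,8,2.1,0,9,0,1],[17.2,8,2.1,0,9,0,1]]]'

```text
t: 1.38
tool_pos: [0.4638, 0.1722, 0.1497]
tcp_rot: [-0.573, 0.573, -0.415, 0.414]
contact_force: [0.3, 0.3, 0.2]
opening: 0.0852
```

```bash
python3 - <<'E'
from h import *
goto([.463,.173,.15],18)
im=get_image("wrist");cv2.imwrite("pics/c1.png",im[...,::-1])
E
```

```text
t 1.3833 pos [0.4638 0.1722 0.1497] yaw 18.24 F [0.3 0.3 0.2] op 0.0852
move cm [-0.1  -0.03 -0.05] deg [0.06 0.24 0.02]
```

View pics/c1.png

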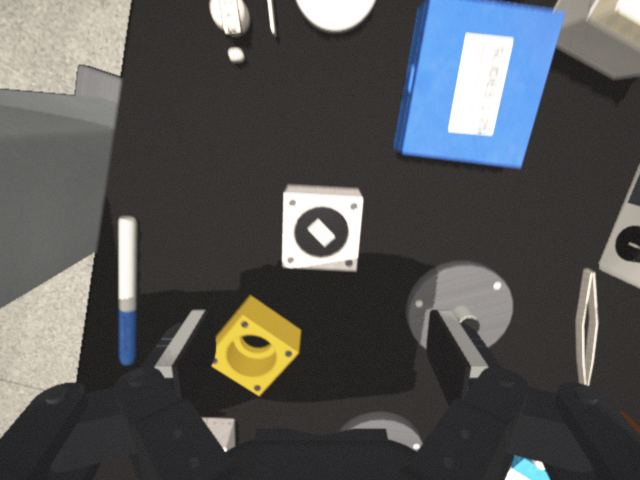

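The loaded holder's top face has corners at about (284,193), (363,196), (357,270) and (282,267). The thin-post stand's foot is centred near (460,309).

```bash
python3 - <<'E'
from h import *
im=cv2.imread('pics/c1.png')
s=cv2.resize(im[180:360,270:520],None,fx=3.2,fy=3.2,interpolation=cv2.INTER_CUBIC);cv2.imwrite('pics/c2.png',s)
c,M=camT('wrist')
g=cv2.cvtColor(im,cv2.COLOR_BGR2GRAY)
m=(g>170).astype(np.uint8);n,l,st,ce=cv2.connectedComponentsWithStats(m)
k=[i for i in range(1,n) if abs(ce[i]-[322,232]).max()<12 and st[i,4]>1000];print(st[k],ce[k])
cn=cv2.findContours((l==k[0]).astype(np.uint8),0,2)[0];mr=cv2.minAreaRect(max(cn,key=len));print(mr)
# yaw/pose check overlay
def corners(x,y,yaw,z):
    a=np.radians(yaw+np.array([45,135,225,315]));return np.c_[x+.0396*np.cos(a),y+.0396*np.sin(a),np.full(4,z)]
P=ray([[284,193],[363,196],[357,271],[282,267]],.034,c,M);print(P.round(4),P.mean(0))
e=np.diff(np.vstack([P,P[:1]]),axis=0);print(np.degrees(np.arctan2(e[:,1],e[:,0])),np.linalg.norm(e[:,:2],axis=1))
for h in [(.463,.173)]:
  print(proj(corners(*h,18,.034),c,M),proj(corners(*h,18,0),c,M))
print(ray([320.5,231.5],.032,c,M))
E
```

```text
[[ 282  186   81   84 3998]] [[320.81290645 225.12156078]]
((321.5472106933594, 227.7017364501953), (79.56559753417969, 81.12821197509766), 2.0825653076171875)
[[0.4309 0.1913 0.034 ]
 [0.4843 0.2066 0.034 ]
 [0.4999 0.1514 0.034 ]
 [0.4453 0.1368 0.034 ]] [0.46510578 0.17153856 0.034     ]
[  16.0105915   -74.26607263 -165.06031271  104.85153078] [0.05564519 0.05741322 0.05651805 0.05636778]
[[359.30426886 192.34482109]
 [279.57814128 192.05082348]
 [281.97253445 265.83774636]
 [356.61097332 266.13422496]] [[355.17345967 183.86201713]
 [284.24471876 183.60277688]
 [286.12326141 250.19707635]
 [352.99661212 250.45867151]]
[[0.46425782 0.17180412 0.032     ]]
```

View pics/c2.png

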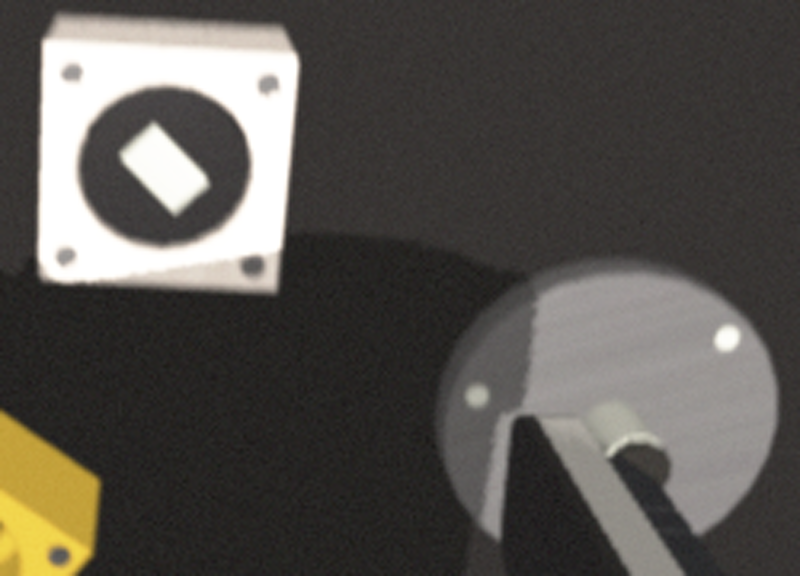

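```bash
python3 - <<'E'
from h import *
c,M=camT('wrist')
print(ray([471.6,324.4],.034,c,M),ray([460.6,306.6],.012,c,M))
goto([.4645,.172,.003],15.5)
E
```

```text
[[0.60178173 0.13662549 0.034     ]] [[0.5993463 0.1397535 0.012    ]]
t 1.4333 pos [0.4645 0.1704 0.1483] yaw 18.18 F [-0.1 -2.3 -1.8] op 0.0855
move cm [-0.16 14.53  0.09] deg [0.16 2.68 0.05]
```

Request:
arm_command --moves '[[[-0.2,4,0.1,0,2.7,0,1],[-0.2,8,0.1,0,2.7,0,1],[-0.2,11.5,0.1,0,2.7,0,1],[-0.2,12.5,0.1,0,2.7,0,1],[-0.2,12.5,0.1,0,2.7,0,1]]]'

```text
t: 1.85
tool_pos: [0.4619, 0.1769, 0.0245]
tcp_rot: [-0.562, 0.565, -0.428, 0.426]
contact_force: [-0.1, -0.1, -0.1]
opening: 0.0855
```

```bash
python3 - <<'E'
from h import *
goto([.4645,.172,.003],15.5)
im=get_image("wrist");cv2.imwrite("pics/d1.png",im[...,::-1])
goto([.4645,.172,.003],15.5)
E
```

```text
t 1.85 pos [0.4619 0.1769 0.0245] yaw 15.63 F [-0.1 -0.1 -0.1] op 0.0855
move cm [0.54 2.15 0.13] deg [0.26 0.13 0.  ]
t 1.9 pos [0.4631 0.1773 0.0264] yaw 15.64 F [-0.3  0.8  0.2] op 0.0853
move cm [ 0.55  2.34 -0.01] deg [ 0.08  0.14 -0.  ]
```

View pics/d1.png

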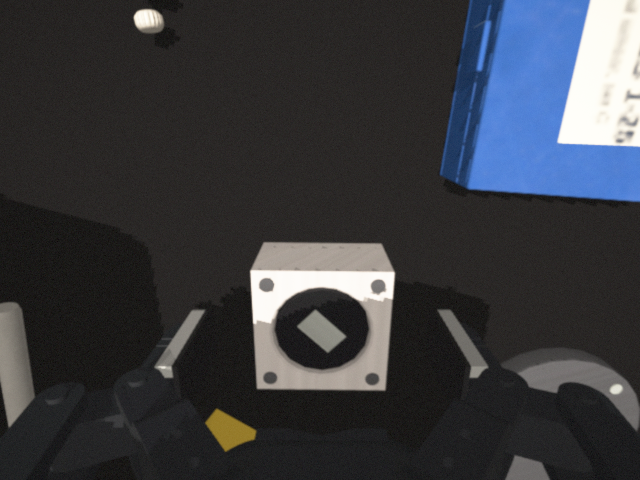

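```bash
python3 - <<'E'
from h import *
c=get_calibration('wrist');M=np.linalg.inv(c['T_tool_cam'])
# tool frame: plane tool y = const (top of holder): y=-(.034-.0255)
for uv in([[321.5,328.5]],[[252,271],[393,271],[387,389],[256,389]]):
    uv=np.array(uv,float)
    d=np.c_[(uv[:,0]-c['cx'])/c['fx'],-(uv[:,1]-c['cy'])/c['fy'],-np.ones(len(uv))]@M[:3,:3]
    o=-M[:3,:3].T@M[:3,3]
    P=o+d*((-.0085-o[1])/d[:,1])[:,None];print((P*100).round(2),P.mean(0)*100)
E
```

```text
[[ 0.2  -0.85  0.1 ]] [ 0.20167144 -0.85        0.1029492 ]
[[-2.39 -0.85 -2.64]
 [-2.39 -0.85  2.92]
 [ 3.27 -0.85  3.  ]
 [ 3.27 -0.85 -2.79]] [ 0.43681392 -0.85        0.12293573]
```

Request:
arm_command --moves '[[[0.3,1.2,0.1,0,0,0,1],[0.3,2.2,0.1,0,0,0,1],[0.3,2.2,0.1,0,0,0,1]]]'

```text
t: 2.15
tool_pos: [0.4649, 0.1744, 0.0037]
tcp_rot: [-0.563, 0.563, -0.427, 0.427]
contact_force: [-0.1, 0.1, 0.0]
opening: 0.0856
```

Request:
arm_command --moves '[[[0,0,0,0,0,0,-1],[0,0,0,0,0,0,-1],[0,0,0,0,0,0,-1],[0,0,0,0,0,0,-1],[0,0,0,0,0,0,-1]]]' --newtons 60

```text
t: 2.57
tool_pos: [0.4652, 0.1747, 0.0051]
tcp_rot: [0.564, -0.563, 0.427, -0.427]
contact_force: [-1.6, -0.9, 5.7]
opening: 0.0553
```

Request:
arm_command --moves '[[[0,0,0,0,0,0,-1],[0,0,0,0,0,0,-1],[0,0,0,0,0,0,-1]]]'

```text
t: 2.82
tool_pos: [0.4652, 0.1747, 0.0051]
tcp_rot: [0.564, -0.563, 0.427, -0.427]
contact_force: [-1.6, 0.2, 5.6]
opening: 0.0548
```

Request:
arm_command --moves '[[[0,-1,0,0,0,0,-1],[0,-4,0,0,0,0,-1],[0,-7,0,0,0,0,-1],[0,-7,0,0,0,0,-1],[0,-7,0,0,0,0,-1]]]'

```text
t: 3.23
tool_pos: [0.4658, 0.1749, 0.0761]
tcp_rot: [0.564, -0.562, 0.427, -0.428]
contact_force: [0.2, -0.2, -2.5]
opening: 0.0551
```

```bash
python3 - <<'E'
from h import *
goto([.601,.137,.08],15.5)
ims=[get_image(n) for n in("wrist","side")]
cv2.imwrite("pics/e1.png",cv2.resize(np.hstack([ims[0],ims[1]])[...,::-1],(800,300)))
cv2.imwrite("pics/e2.png",cv2.resize(ims[1][120:300,230:430],None,fx=3,fy=3)[...,::-1])
goto([.601,.137,.08],15.5)
E
```

```text
t 3.2333 pos [0.4658 0.1749 0.0761] yaw 15.63 F [ 0.2 -0.2 -2.5] op 0.0551
move cm [ 7.29 -0.34 12.  ] deg [-0.21  0.13  0.  ]
t 3.3333 pos [0.4646 0.1745 0.0741] yaw 15.63 F [-0.3  0.1 -2.9] op 0.0551
move cm [ 7.29 -0.6  12.13] deg [0.03 0.13 0.  ]
```

View pics/e1.png

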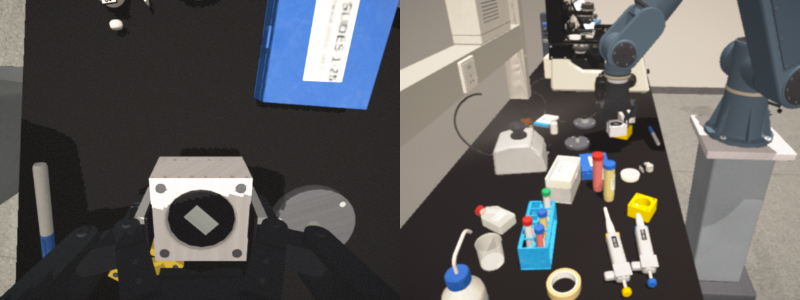

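View pics/e2.png

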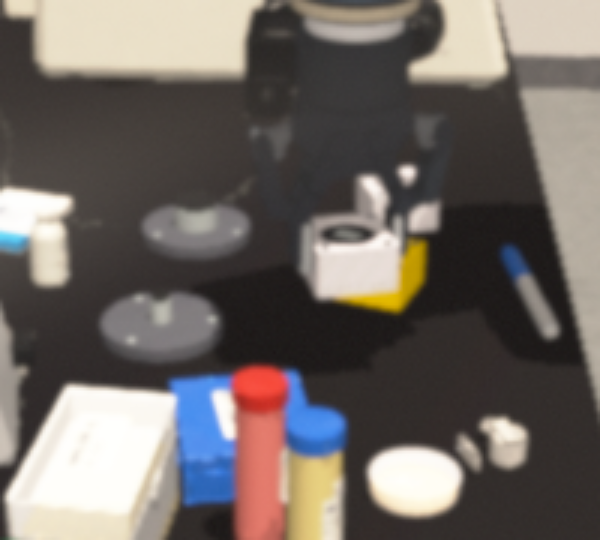

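Request:
arm_command --moves '[[[7.3,-0.5,12.1,0,0,0,-1],[7.3,-0.5,12.1,0,0,0,-1],[7.3,-0.5,12.1,0,0,0,-1],[7.3,-0.5,12.1,0,0,0,-1],[7.3,-0.5,12.1,0,0,0,-1]]]'

```text
t: 3.75
tool_pos: [0.6038, 0.1354, 0.0779]
tcp_rot: [0.563, -0.563, 0.428, -0.428]
contact_force: [-0.7, -0.1, -2.8]
opening: 0.0546
```

```bash
python3 - <<'E'
from h import *
goto([.601,.137,.08],15.5)
ims={n:get_image(n) for n in("wrist","side","scene")}
for n in ims: cv2.imwrite(f"pics/f_{n}.png",ims[n][...,::-1])
cv2.imwrite("pics/f1.png",cv2.resize(ims['side'][130:280,200:380],None,fx=4,fy=4,interpolation=2)[...,::-1])
cv2.imwrite("pics/f2.png",cv2.resize(ims['scene'][120:280,300:480],None,fx=3.7,fy=3.7,interpolation=2)[...,::-1])
goto([.601,.137,.08],15.5)
E
```

```text
t 3.75 pos [0.6038 0.1354 0.0779] yaw 15.52 F [-0.7 -0.1 -2.8] op 0.0546
move cm [-0.23 -0.21 -0.23] deg [-0.02  0.02  0.02]
t 3.9 pos [0.5997 0.1369 0.0778] yaw 15.63 F [-0.6 -0.9 -2.1] op 0.0549
move cm [ 0.03 -0.22  0.13] deg [ 0.18  0.13 -0.03]
```

View pics/f1.png

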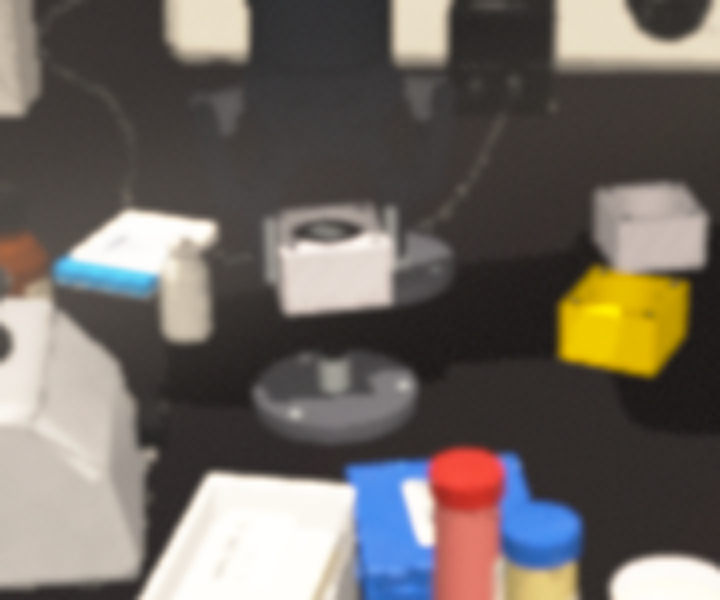

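View pics/f2.png

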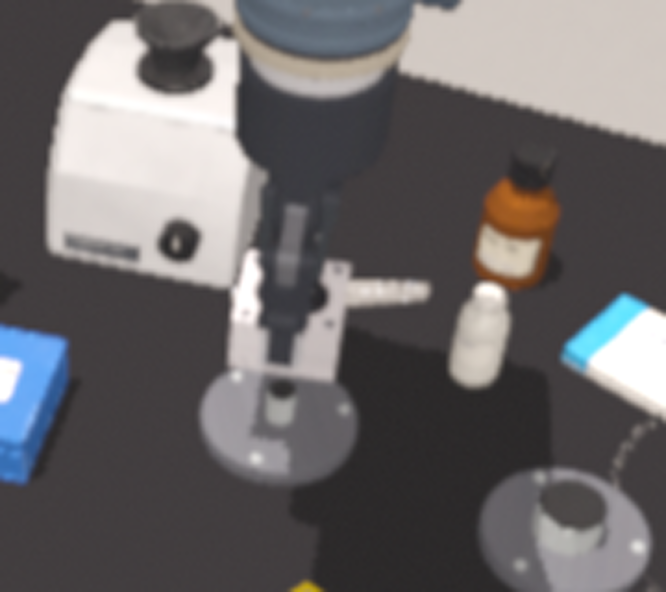

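View pics/f_wrist.png

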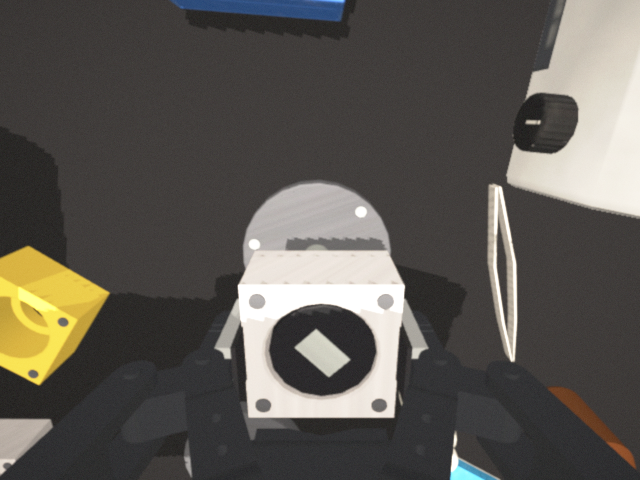

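```bash
python3 - <<'E'
from h import *
from scipy.optimize import least_squares
c=get_calibration('wrist');M=np.linalg.inv(c['T_tool_cam'])
def rt(uv,y):
    uv=np.atleast_2d(uv).astype(float)
    d=np.c_[(uv[:,0]-c['cx'])/c['fx'],-(uv[:,1]-c['cy'])/c['fy'],-np.ones(len(uv))]@M[:3,:3]
    o=-M[:3,:3].T@M[:3,3]; return (o+d*((y-o[1])/d[:,1])[:,None])*100
print('spec',rt([322,349.5],-.027))
P=rt([[240,284],[404,286],[397,417],[245,417]],-.029);print(P.round(2),P.mean(0))
im=cv2.imread('pics/f_wrist.png')
cv2.imwrite('pics/f3.png',cv2.resize(im[170:430,220:420],None,fx=3,fy=3,interpolation=2)[:600])
o=telemetry.get_obs()
for n in('side','scene'):
    c2,M2=camT(n)
    # predicted stand post at top + holder top centre
    a=np.array([.6015,.1365])
    print(n,'post top',proj([[*a,.034]],c2,M2),'foot c',proj([[*a,.012]],c2,M2),'holder top c at TCP',proj([[*a,.107]],c2,M2), 'tcp',proj([o['tool_pos']+[0,0,.029]],c2,M2))
E
```

```text
spec [[-0.07263247 -2.7         0.11758872]]
[[-2.8  -2.9  -2.66]
 [-2.73 -2.9   2.89]
 [ 2.84 -2.9   3.01]
 [ 2.84 -2.9  -2.85]] [ 0.03521732 -2.9         0.09924654]
side post top [[282.85651998 216.62842636]] foot c [[283.18960284 225.50395359]] holder top c at TCP [[281.7059274  185.96904044]] tcp [[282.54305995 186.14823465]]
scene post top [[374.81821544 224.22391029]] foot c [[373.95495379 231.55181652]] holder top c at TCP [[377.91197945 197.96210131]] tcp [[377.35896119 198.52441765]]
```

View pics/f3.png

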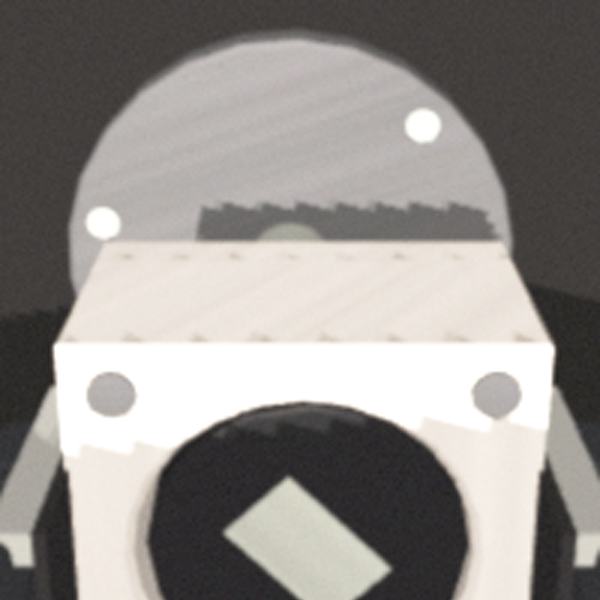

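```bash
python3 - <<'E'
from h import *
from scipy.optimize import least_squares
c=get_calibration('wrist');M=np.linalg.inv(c['T_tool_cam'])
def rt(uv,y):
    uv=np.atleast_2d(uv).astype(float)
    d=np.c_[(uv[:,0]-c['cx'])/c['fx'],-(uv[:,1]-c['cy'])/c['fy'],-np.ones(len(uv))]@M[:3,:3]
    o=-M[:3,:3].T@M[:3,3]; return (o+d*((y-o[1])/d[:,1])[:,None])*100
uv=np.array([[300,38],[70,235],[510,235],[120,120],[462,110],[200,58],[390,55]])/3+[220,170]
P=rt(uv,.0658)[:,[0,2]]
s=least_squares(lambda q:np.hypot(*(P-q[:2]).T)-q[2],[0,0,4.5]);print(s.x,s.fun.round(2))
s=least_squares(lambda q:np.hypot(*(P-q[:2]).T)-4.5,[0,0]);print(s.x,s.fun.round(2))
print('post arc top at base',rt(np.array([292,222])/3+[220,170],.0658),rt(np.array([292,222])/3+[220,170],.0438))
E
```

```text
[-0.20968123 -0.12063137  4.41200519] [-0.01  0.06 -0.05 -0.06  0.03 -0.03  0.06]
[-0.10150124 -0.11997748] [ 0.01 -0.02 -0.12 -0.08  0.01 -0.02  0.07]
post arc top at base [[-0.93553829  6.58       -0.13274882]] [[-1.70081316  4.38       -0.11110473]]
```

Request:
arm_command --moves '[[[-0.15,0,-0.22,0,0,0,-1],[-0.15,2,-0.22,0,0,0,-1],[-0.15,3.3,-0.22,0,0,0,-1],[-0.15,3.3,-0.22,0,0,0,-1]]]'

```text
t: 4.23
tool_pos: [0.5961, 0.1378, 0.0434]
tcp_rot: [-0.562, 0.565, -0.428, 0.426]
contact_force: [-0.1, -0.4, -2.6]
opening: 0.0551
```

```bash
python3 - <<'E'
from h import *
goto([.601,.137,.017],15.5)
ims={n:get_image(n) for n in("side","scene")}
cv2.imwrite("pics/g1.png",np.hstack([cv2.resize(ims['side'][160:260,230:330],None,fx=4,fy=4,interpolation=2),cv2.resize(ims['scene'][165:265,325:425],None,fx=4,fy=4,interpolation=2)])[...,::-1])
goto([.601,.137,.017],15.5)
E
```

```text
t 4.2333 pos [0.5961 0.1378 0.0434] yaw 15.67 F [-0.1 -0.4 -2.6] op 0.0551
move cm [0.21 2.64 0.46] deg [ 0.3   0.17 -0.04]
t 4.3333 pos [0.5979 0.1379 0.0459] yaw 15.65 F [-0.1  0.1 -2.2] op 0.0548
move cm [0.17 2.89 0.27] deg [ 0.09  0.15 -0.01]
```

View pics/g1.png

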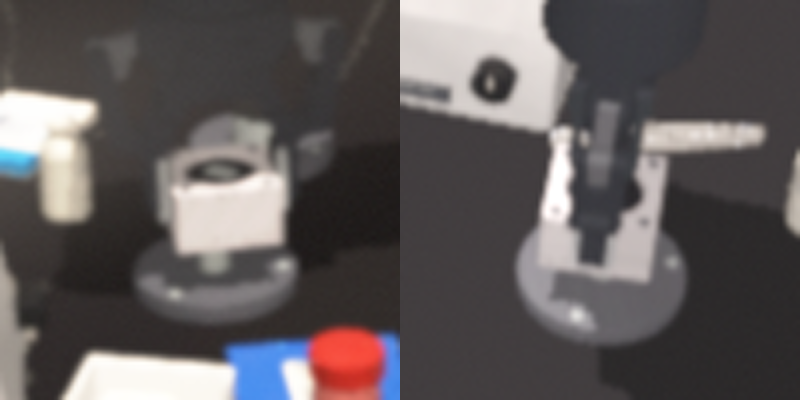

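```bash
python3 - <<'E'
from h import *
c,M=camT('side')
print('spec',ray(np.array([220,170])/4+[230,160],.0725,c,M),'rim front corners',ray(np.array([[170,185],[288,185]])/4+[230,160],.0745,c,M))
print('post',ray(np.array([[213,262]])/4+[230,160],.02,c,M),'foot', ray(np.array([[133.,280],[298,280]])/4+[230,160],.012,c,M))
print('front bottom', ray(np.array([[176,254],[285,245]])/4+[230,160],.0405,c,M))
a=np.radians(15.6)
for s in (-1,1):
  p=np.array([.5990,.137])+.028*np.array([s*np.cos(a)-np.sin(a),s*np.sin(a)+np.cos(a)])
  print(p, (proj([[*p,.0405],[*p,.0745]],c,M)-[230,160])*4)
ims={n:get_image(n) for n in("wrist",)}
cv2.imwrite("pics/g2.png",ims['wrist'][...,::-1])
goto([.601,.137,.017],15.5)
E
```

```text
spec [[0.59455941 0.14518915 0.0725    ]] rim front corners [[0.61811501 0.16916831 0.0745    ]
 [0.55625337 0.16563555 0.0745    ]]
post [[0.59932436 0.15150783 0.02      ]] foot [[0.64234853 0.15978484 0.012     ]
 [0.5527386  0.15468299 0.012     ]]
front bottom [[0.61462633 0.18216448 0.0405    ]
 [0.55813906 0.16861854 0.0405    ]]
[0.56450169 0.1564388 ] [[275.17255502 234.26582787]
 [273.96126231 177.06610634]]
[0.6184388  0.17149831] [[171.54753015 244.51875479]
 [168.78221006 186.91539254]]
t 4.3833 pos [0.5986 0.1379 0.0466] yaw 15.65 F [ 0.2  0.2 -1.5] op 0.0548
move cm [0.16 2.96 0.21] deg [0.   0.15 0.  ]
```

View pics/g2.png

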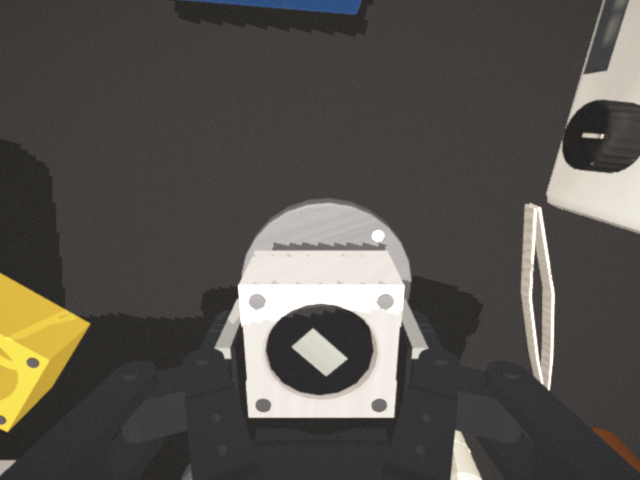

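```bash
python3 - <<'E'
from h import *
from scipy.optimize import least_squares
c=get_calibration('wrist');M=np.linalg.inv(c['T_tool_cam'])
def rt(uv,y):
    uv=np.atleast_2d(uv).astype(float)
    d=np.c_[(uv[:,0]-c['cx'])/c['fx'],-(uv[:,1]-c['cy'])/c['fy'],-np.ones(len(uv))]@M[:3,:3]
    o=-M[:3,:3].T@M[:3,3]; return (o+d*((y-o[1])/d[:,1])[:,None])*100
im=cv2.imread('pics/g2.png');g=cv2.cvtColor(im,6)
pts=[]
for v in range(215,270,4):
    row=cv2.GaussianBlur(g,(5,5),0)[v].astype(int); 
    x=np.nonzero(row[200:460]>85)[0]+200; 
    if len(x)>5: pts+= [[x[0],v],[x[-1],v]]
pts=np.array(pts);print(pts.tolist())
P=rt(pts,.0466-.012)[:,[0,2]]
for f in (lambda q:np.hypot(*(P-q[:2]).T)-4.5,):
    s=least_squares(f,[0,0],loss='soft_l1',f_scale=.05);print(s.x,s.fun.round(2))
print(rt([321.5,349.5],-.027))
E
```

```text
[[274, 215], [376, 215], [269, 219], [382, 219], [265, 223], [386, 223], [262, 227], [390, 227], [258, 231], [393, 231], [255, 235], [396, 235], [253, 239], [399, 239], [251, 243], [402, 243], [249, 247], [403, 247], [246, 251], [405, 251], [245, 255], [407, 255], [244, 259], [409, 259], [243, 263], [409, 263], [242, 267], [410, 267]]
[0.25028402 0.33423211] [ 0.08  0.02  0.07  0.04  0.04  0.01  0.    0.    0.02 -0.02  0.01 -0.03
 -0.02 -0.02 -0.05  0.   -0.05 -0.05 -0.   -0.04 -0.03 -0.02 -0.04  0.02
 -0.05 -0.03 -0.04 -0.02]
[[-0.07272934 -2.7         0.09939381]]
```

Request:
arm_command --moves '[[[0.25,0,0.23,0,0,0,-1],[0.25,0.8,0.23,0,0,0,-1],[0.25,1.6,0.23,0,0,0,-1],[0.25,2.4,0.23,0,0,0,-1],[0.25,2.6,0.23,0,0,0,-1]]]'

```text
t: 4.8
tool_pos: [0.6007, 0.1358, 0.0185]
tcp_rot: [-0.563, 0.564, -0.428, 0.427]
contact_force: [-0.1, 0.2, -1.3]
opening: 0.055
```

```bash
python3 - <<'E'
from h import *
get_image("wrist");ims={n:get_image(n) for n in("wrist","side")}
cv2.imwrite("pics/i1.png",np.hstack([cv2.resize(ims['side'][160:260,230:330],None,fx=4,fy=4,interpolation=2),cv2.resize(ims['wrist'][180:430,200:450],(400,400),interpolation=2)])[...,::-1])
goto([.601,.137,.017],15.5)
E
```

```text
t 4.95 pos [0.6014 0.1359 0.0199] yaw 15.63 F [ 0.9  0.2 -1.1] op 0.0553
move cm [-0.12  0.29 -0.01] deg [ 0.04  0.13 -0.  ]
```

View pics/i1.png

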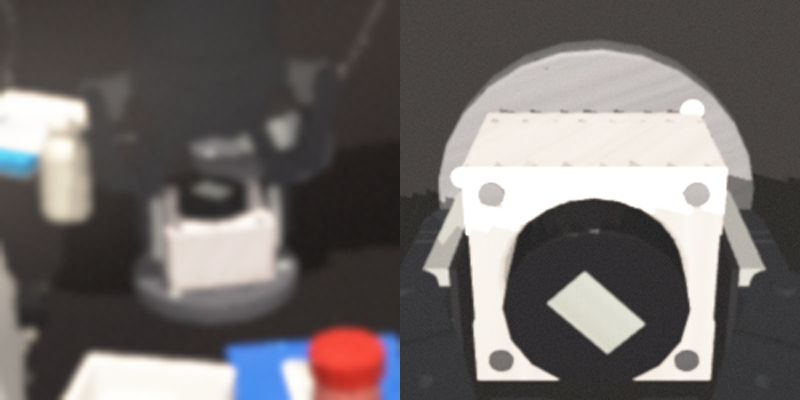

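The specimen is rising out of the rim. I'll ease the holder down until it makes contact.

Request:
arm_command --moves '[[[0,0.1,0,0,0,0,-1],[0,0.2,0,0,0,0,-1],[0,0.3,0,0,0,0,-1],[0,0.3,0,0,0,0,-1]]]'

```text
t: 5.28
tool_pos: [0.6015, 0.1359, 0.0172]
tcp_rot: [-0.563, 0.563, -0.427, 0.427]
contact_force: [0.5, 0.2, -1.5]
opening: 0.0551
```

Request:
arm_command --moves '[[[0,0.1,0,0,0,0,-1],[0,0.1,0,0,0,0,-1],[0,0.1,0,0,0,0,-1]]]'

```text
t: 5.53
tool_pos: [0.6016, 0.136, 0.0171]
tcp_rot: [0.563, -0.563, 0.427, -0.427]
contact_force: [-4.0, -0.2, 7.8]
opening: 0.0547
```

Request:
arm_command --moves '[[[0,0,0,0,0,0,0.6],[0,0,0,0,0,0,1],[0,0,0,0,0,0,1],[0,0,0,0,0,0,1],[0,0,0,0,0,0,1]]]'

```text
t: 5.95
tool_pos: [0.6016, 0.1359, 0.0162]
tcp_rot: [0.563, -0.563, 0.427, -0.427]
contact_force: [0.0, 0.1, 0.1]
opening: 0.0854
```

Request:
arm_command --moves '[[[0,0,0,0,0,0,1],[0,0,0,0,0,0,1]]]'

```text
t: 6.12
tool_pos: [0.6015, 0.136, 0.0163]
tcp_rot: [0.563, -0.563, 0.427, -0.427]
contact_force: [-0.8, -0.3, -0.0]
opening: 0.0853
```

```bash
python3 - <<'E'
from h import *
ims={n:get_image(n) for n in("wrist","side")}
cv2.imwrite("pics/j1.png",np.hstack([cv2.resize(ims['side'][160:260,230:330],None,fx=4,fy=4,interpolation=2),cv2.resize(ims['wrist'][180:430,200:450],(400,400),interpolation=2)])[...,::-1])
goto([.601,.137,.017],15.5)
E
```

```text
t 6.2167 pos [0.6015 0.1359 0.0163] yaw 15.63 F [ 0.2 -0.  -0.5] op 0.0855
move cm [-0.12 -0.07 -0.02] deg [ 0.    0.13 -0.  ]
```

View pics/j1.png

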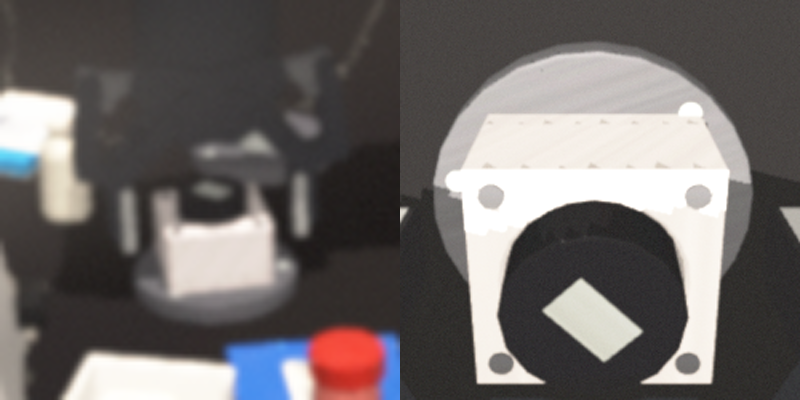

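Released cleanly. Next I'll go straight up and take a last look.

Request:
arm_command --moves '[[[0,-2,0,0,0,0,1],[0,-5,0,0,0,0,1],[0,-9,0,0,0,0,1],[0,-13,0,0,0,0,1],[0,-14,0,0,0,0,1]]]'

```text
t: 6.63
tool_pos: [0.6039, 0.1363, 0.1627]
tcp_rot: [0.565, -0.561, 0.425, -0.429]
contact_force: [0.2, 0.4, 1.3]
opening: 0.0854
```

Request:
arm_command --moves '[[[0,0,0,0,0,0,1],[0,0,0,0,0,0,1],[0,0,0,0,0,0,1]]]'

```text
t: 6.88
tool_pos: [0.6007, 0.1358, 0.1546]
tcp_rot: [-0.563, 0.564, -0.428, 0.427]
contact_force: [0.0, -0.5, -0.4]
opening: 0.0854
```

```bash
python3 - <<'E'
from h import *
ims={n:get_image(n) for n in("wrist","side","scene")}
cv2.imwrite("pics/k1.png",np.hstack([cv2.resize(ims['side'][160:260,230:330],None,fx=4,fy=4,interpolation=2),cv2.resize(ims['scene'][165:265,325:425],None,fx=4,fy=4,interpolation=2)])[...,::-1])
cv2.imwrite("pics/k2.png",ims['wrist'][...,::-1])
goto([.601,.137,.017],15.5)
c,M=camT('side')
a=np.radians(15.6)
for s in (-1,1):
  p=np.array([.6005,.137])+.028*np.array([s*np.cos(a)-np.sin(a),s*np.sin(a)+np.cos(a)])
  print((proj([[*p,.012],[*p,.046]],c,M)-[230,160])*4)
print((proj([[.6005,.137,.058]],c,M)-[230,160])*4)
E
```

```text
t 7.0333 pos [0.6009 0.1358 0.1547] yaw 15.63 F [-0.2 -0.   0.8] op 0.0851
move cm [-0.1  13.77  0.07] deg [ 0.14  0.13 -0.02]
[[273.41156936 280.87322482]
 [272.18949976 225.05381597]]
[[171.03483569 291.4421259 ]
 [168.29623235 235.2419769 ]]
[[211.67006222 187.47763687]]
```

View pics/k1.png

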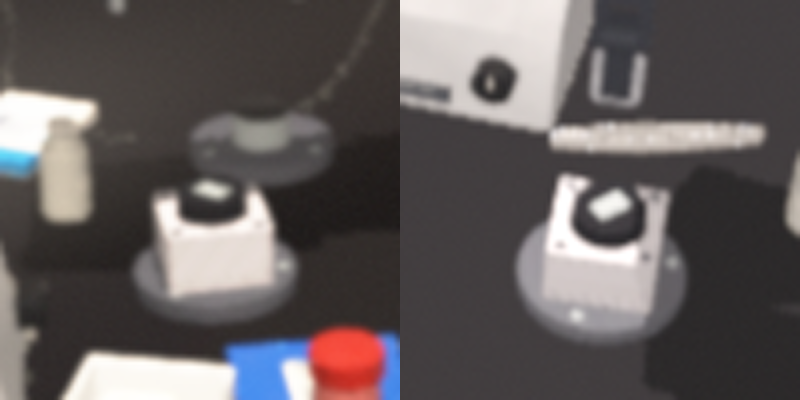

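View pics/k2.png

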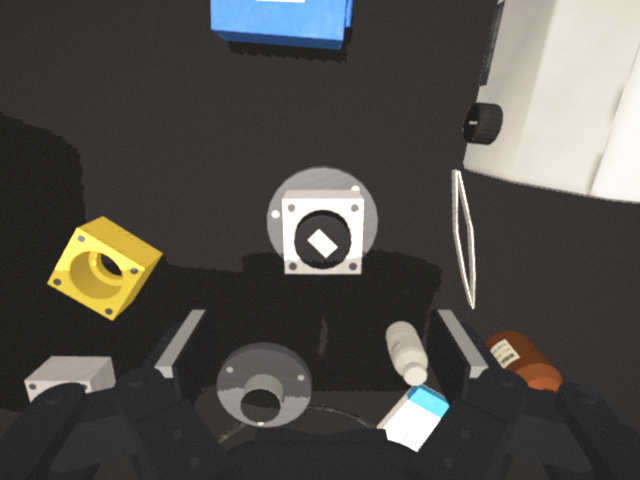

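```bash
python3 -c "
from h import *
print(r.close_job())"
```

```text
the job is handed in; nothing more can be done
None
```

The job is done and handed in: the loaded holder sits on the foot of the thin-post stand, with the specimen standing up out of it. It took about 7 s of the 30 s allowed.

- **What I did:** I gripped the holder with the specimen in it at 60 N and carried it level to the stand. I re-centred it over the foot from a settled wrist picture and lowered it until I felt contact at about 9 N. That came at the TCP height expected for full seating (0.017 m). I then opened the gripper and went straight up.
- **Last checks:** The side view shows the lower front corners within about 1 pixel of where a fully seated holder should be. The specimen is clearly proud of the rim, and the gripper is clear, about 14 cm above where it let go.
- **Disagreements:** TCP readings and pictures taken just after a move were off by up to about 4 mm while the arm settled. My first centring over the stand was about 3 mm out for that reason, and I corrected it before the post entered the hole. I judged the specimen's 12 mm height by eye and did not measure it separately.

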